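# Slide a drawer-pull blank along the fence into the corner pocket

## Task

On the wooden jig one corner pocket already holds a drawer-pull blank and the other pocket is empty. With the fingertips, push the loose blank flat on the board until its long side is flush against the long fence between the two pockets, then slide it along the fence, without lifting it, until it is fully home in the corner of the empty pocket. Do not disturb the blank already seated or the other things on the jig and the bench.

Things in the scene. Friction and masses are not known exactly. Their poses are not given: they have to be found in the camera images.
- jig: Fixed jig board of grey-faced plywood, 210 x 410 mm, 15 mm thick, flat on the bench (its top face is 15 mm up). Origin on the underside; the board spans own x -125 to +85 mm and own y -205 to +205 mm, z up. It carries a fence along its +x side and a corner pocket at each end (see fence, pocket); between the pockets, before the fence, it is bare.
- fence (a point): Mid-length of the dark wooden fence's inner face (jig's own x = +50, y = 0), at board-top level. Axes as the jig's: own x into the fence, own y along it. The fence is 12 mm high above the board and as long as the board. At each end a 12 mm high end stop has its inner face at own y = +190 or -190 mm.
- pocket (a point): Home point of the empty pocket: the centre of a blank that is fully home in the corner, touching fence and end stop. Jig axes: x towards the fence, y along it. It lies at jig x = +30, y = +160 or -160 mm, whichever pocket is empty.
- keeper (a point): Inner mouth corner of the 10 mm high keeper of the left (+y) pocket, at board-top level (jig x = +6, y = +150 mm); the right pocket is its mirror image (y = -150). Keeper, fence and end stop make a pocket: a channel 44 mm wide beside the fence, open only along the fence towards the jig's middle. The keeper is 18 mm thick (back to jig x = -12) and has a flared mouth out to |y| = 139 mm.
- blank_center (a point): Centre (half-way up) of the loose blank: a pale wooden block 40 mm (own x) x 60 mm (own y) x 18 mm high, about 40 g, with two small dark screw holes on top, lying flat on the jig board in front of the middle of the fence, turned by up to 0.5 rad from it. Its long sides are parallel to its own y. Flush against the fence, its centre is at the jig's own x = +30 mm.
- done_center (a point): Centre of the second, identical blank, which already sits home in the other pocket; it must stay there.
- knob: Bystander: dark turned wooden knob, 32 mm across, 30 mm high, standing near one of the jig board's corners away from the fence. Origin under its centre.
- collar: Bystander: brass ring, 34 mm across, 22 mm high, standing near the other corner of the jig board away from the fence. Origin under its centre.
- sander: Bystander: cork sanding block 70 x 110 x 35 mm on the bench to the left of the jig (y above 0.35 m). Origin under its centre.
- glue: Bystander: white bottle, 56 mm across, 130 mm high, on the bench to the right of the jig (y below -0.35 m). Origin under its centre.
- jar: Bystander: white cup, 72 mm across, 85 mm high, on the bench to the right of the jig (y below -0.35 m). Origin under its centre.
- gouge: Bystander: wood-handled tool, 200 mm long, lying on the bench to the left of the jig. Origin at its middle, underneath.
- blank: The loose blank itself, same axes as its centre point; origin under its centre.
There are look-alikes about, which are no part of the job. What is shaped like the blank but blue or red is not meant.

How it is judged:
On the way:
1. the loose blank lies flush against the fence (gap under 3 mm, within 0.06 rad), still more than 60 mm short of its home in the empty pocket (x of blank_center in the frame of pocket above -0.003 m and angle between the y axis of blank_center and the y axis of pocket, either way round below 0.06 rad and horizontal distance between blank_center and pocket above 0.06 m and height (world z) of blank_center below 0.028 m), for 0.2 s.
At the end, for the whole second after the job is handed in: The loose blank lies flat and at rest in the corner of the empty pocket, within 3 mm of the fence and of the end stop and within 0.06 rad of the fence's direction; the seated blank has not moved more than 6 mm (x of blank_center in the frame of pocket above -0.003 m and y of blank_center in the frame of pocket between -0.003 and 0.003 m and angle between the y axis of blank_center and the y axis of pocket, either way round below 0.06 rad and height (world z) of blank_center below 0.028 m and angle between blank_center's own z axis and vertical below 0.1 rad and linear speed of blank below 0.01 m/s and distance of done_center from where it was at the start of the episode below 0.006 m); the robot touches nothing.
It fails at once if the loose blank was lifted (centre more than 6 mm above its lying height) or tipped (more than 0.3 rad) (height (world z) of blank_center above 0.03 m or angle between blank_center's own z axis and vertical above 0.3 rad).
It fails at once if the seated blank was moved by more than 6 mm (distance of done_center from where it was at the start of the episode above 0.006 m).
It fails at once if a bystander was moved by more than 15 mm (distance of any of knob, collar, sander, glue, jar, gouge from where it was at the start of the episode above 0.015 m).
It also fails if it takes over 45 s, if anything falls off the work surface, if the arm or the gripper's body presses on something with over 40 N, if the wrist force passes 120 N, or if a joint passes its speed limit or range.

## Robot

A 6-joint arm with a two-finger parallel gripper is mounted at the origin on the work surface. World frame = base frame: x ahead of the robot, y to its left, z up, the work surface at z = 0. Lengths are in m, angles in rad, forces in N, time in s.
With the tool pointing down it reaches from about 0.4 to 0.925 m from the base axis. Payload 12.5 kg.
Tool frame: the origin (TCP) lies at the very end of the fingers, on their centre line; the grasp point (between the pads) lies 19 mm behind it; z points along the fingers, y is the direction in which the jaws open and shut (so a half turn about z gives the same grasp; the last joint's range is limited). The gripper opens to 95 mm and grips with 3 to 60 N. Pads are 20 mm wide; open, the fingers measure 119 mm over their backs; the gripper's body (75 mm by 180 mm) begins 59 mm behind the grasp point.
Start: joints at [-1.442, 0.491, 1.559, -0, 1.092, -0.106], TCP at [0.145, -0.608, 0.215] pointing down, gripper open.
Joint ranges: [-3.1, 3.1], [-0.84, 2.19], [0.05, 2.79], [-1.13, 4.28], [0.06, 2.93], [-2.69, 2.69]. Speed limits (rad/s): [2.22, 2.22, 2.79, 3.14, 3.14, 3.14].

## Interface

Orientations are given as a 3x3 rotation matrix whose columns are the frame's x, y, z axes.
In Python, from station import bot, imaging gives the robot as it stands.
- The arm moves only by the tool move_arm, never from a script. Its argument "moves" is a list of rows, each a list of 3 entries, a list of its own where there are three numbers: the closure, from 0 (fully open) to 1 (shut), then the shift along the tool's x, y, z in m, then the turn about the tool's z in degrees. A call has 1 to 8 rows; each row is the pose to reach, as a shift and turn from the pose commanded when the call began, along the tool's axes at that moment; what a row does not reach only later rows make up. A row lasts 1/12 s, in which the tool goes at most 41.7 mm and 7.16 degrees, less where a joint would pass 70% of its speed; a pose out of reach is approached as far as the arm can. A call with a gripper value outside its range is refused whole. The fingers move at their own pace and stop on an object; "force" is the grip in N (left out, the last holds). Time passes only in rows, so rows that repeat a pose let the fingers close. It gives the time, the measured TCP pose, the force and the opening at its end, in the units of the state.
- bot.get_obs(): the state, without advancing time (a new reading comes with each control period).
- imaging.read_camera(name): name is "side" or "top"; returns (picture, depth): 420x560x3 uint8, red, green, blue; 420x560 float32, m along the optical axis (not along the pixel's ray), 0 where there is no reading.
- imaging.calibration(name): a dict with "intrinsics" (3x3 intrinsics, pixels), "distortion" ([k1, k2, p1, p2, k3] as OpenCV has them; the pictures are not rectified), "camera_from_world" (4x4, takes a point from world to camera coordinates). Camera axes: x right, y down, z forward; pixel columns grow to the right and rows downward; lengths in m; the calibration is good to about 2 mm. A picture is of the moment at which its call begins. calibration takes no time and is no camera call.
- bot.sign_off(): hands the job in, once; it reports no verdict.
The state is a dict: "t": time; "q": joint angles; "joint_vel": joint speeds; "effort": joint torques, N m; "tool_pos": TCP position; "orientation": TCP orientation; "contact_force": force on the tool from outside, world axes, zero at the start; "ft_torque": the same for the moment, N m; "gripper_width": finger opening in m.
Only numpy, scipy, OpenCV 4.12 (cv2) and the standard library are available. Lean on these libraries where they do the work, as an engineer would, in place of code of your own. Each camera call takes 0.05 s, during which the arm holds its last target.

## Working session

There is one attempt and no reset: what is moved stays moved. The work goes in short steps, Python scripts to look and compute and a tool call to move; the robot and the scene stay as the last step left them, time stands still between calls to the robot, and variables do not carry over. Pictures are saved under pics/ and viewed, and the job is handed in when it is done.

Besides the shell and the picture viewer there is one more tool, called after "Request:" by a JSON object that holds its "fn" and its "kwargs", one argument or row to a line. move_arm: Moves the arm, as the interface text tells. Its arguments: {"type":"object","properties":{"moves":{"type":"array","items":{"type":"array"}},"force":{"type":"number"}},"required":["moves"]}

```bash
mkdir -p pics; ls; cat > h.py <<'E'
import numpy as np, cv2
from station import bot, imaging
def shot(n,tag):
    im,d=imaging.read_camera(n); cv2.imwrite(f'pics/{tag}.png',im[:,:,::-1]); np.save(f'pics/{tag}.npy',d); return im,d
def pix2world(n,uv,z):
    c=imaging.calibration(n);K=np.array(c['intrinsics']);D=np.array(c['distortion']);T=np.array(c['camera_from_world'])
    p=cv2.undistortPoints(np.array(uv,float).reshape(-1,1,2),K,D).reshape(-1,2)
    R=T[:3,:3];o=-R.T@T[:3,3]; r=np.c_[p,np.ones(len(p))]@R
    return o+r*((z-o[2])/r[:,2])[:,None]
E
python3 - <<'E'
from h import *
shot('top','top0');shot('side','side0')
o=bot.get_obs();print({k:np.round(v,3).tolist() for k,v in o.items()})
E
```

```text
pics
{'t': 0.1, 'q': [-1.442, 0.491, 1.559, 0.0, 1.092, -0.106], 'joint_vel': [-0.001, 0.0, -0.002, 0.002, 0.001, 0.002], 'effort': [0.003, -61.362, -25.861, 0.069, 0.047, -0.0], 'tool_pos': [0.145, -0.608, 0.214], 'orientation': [[0.973, 0.233, -0.0], [0.233, -0.973, 0.001], [0.0, -0.001, -1.0]], 'contact_force': [-0.134, 0.257, 1.275], 'ft_torque': [0.03, 0.024, -0.015], 'gripper_width': 0.095}
```

View pics/top0.png

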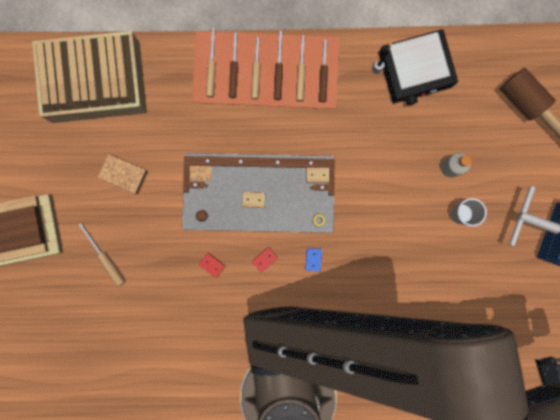

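View pics/side0.png

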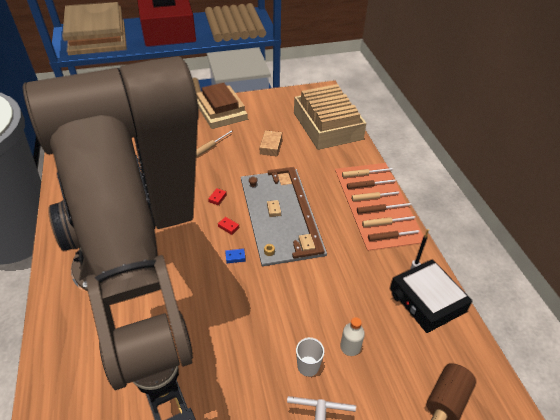

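```bash
python3 - <<'E'
import cv2
a=cv2.imread('pics/top0.png')[145:240,175:345]
cv2.imwrite('pics/c1.png',cv2.resize(a,None,fx=4.7,fy=4.7,interpolation=cv2.INTER_CUBIC))
a=cv2.imread('pics/side0.png')[160:270,235:335]
cv2.imwrite('pics/c2.png',cv2.resize(a,None,fx=5.4,fy=5.4,interpolation=cv2.INTER_CUBIC))
E
```

```text
(no output)
```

View pics/c1.png

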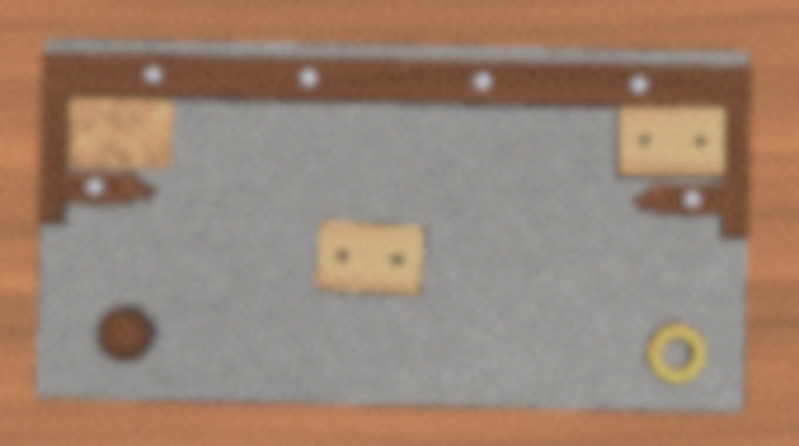

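View pics/c2.png

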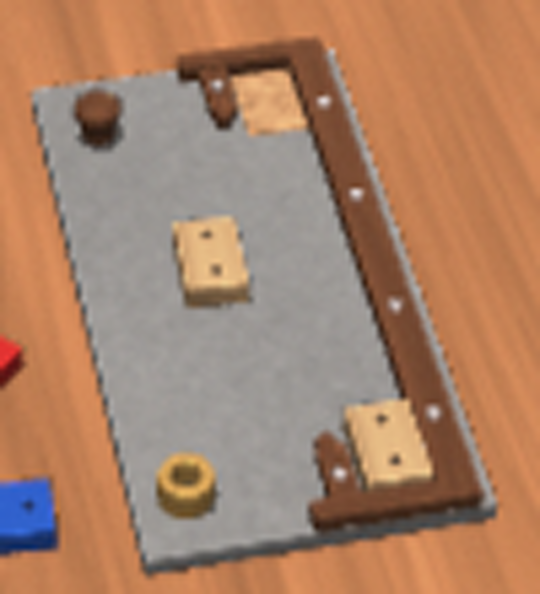

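```bash
cat >> h.py <<'E'
def c2w(n,pts,z,off,f):
    p=(np.array(pts,float)+.5)/f-.5+np.array(off); return pix2world(n,p,z)
E
python3 - <<'E'
from h import *
f=4.7;off=(175,145)
P=lambda pts,z:c2w('top',pts,z,off,f)
b=P([(48,38),(748,52),(744,410),(37,397)],.015);print('board',b.round(4).tolist(), [np.linalg.norm(b[i]-b[(i+1)%4]).round(4) for i in range(4)])
k=P([(320,220),(424,226),(421,296),(316,289)],.033);print('blank',k.round(4).tolist(),k.mean(0),[np.linalg.norm(k[i]-k[(i+1)%4]).round(4) for i in range(4)])
h=P([(342,256),(397,259)],.033);print('holes',h)
s=P([(620,107),(726,109),(725,178),(618,175)],.033);print('seated',s.mean(0),s.round(4).tolist())
fe=P([(70,97),(618,105)],.027);print('fence',fe)
print('bolts',P([(152,75),(309,78),(483,81),(639,85)],.027))
# jig frame from board: y axis = left
ey=((b[0]-b[1])+(b[3]-b[2]))[:2];ey/=np.linalg.norm(ey);ex=np.array([ey[1],-ey[0]])
print('ex',ex,'ang',np.arctan2(ex[1],ex[0]))
cen=b.mean(0)[:2]; o=cen+ex*0.02; print('origin',o)
J=lambda w:np.c_[(w[:,:2]-o)@ex,(w[:,:2]-o)@ey]
print('J blank',J(k),J(k).mean(0));print('J holes',J(h));print('J seated',J(s).mean(0));print('J fence',J(fe))
kb=P([(125,333),(677,353)],.028);print('knob/collar',kb,J(kb))
d=np.load('pics/top0.npy')
print(d[195:205,245:262:4].mean(),d[215,250])
E
```

```text
board [[0.6589, 0.2726, 0.015], [0.6452, -0.1341, 0.015], [0.4378, -0.1281, 0.015], [0.4501, 0.2793, 0.015]] [np.float64(0.4069), np.float64(0.2075), np.float64(0.4076), np.float64(0.2089)]
blank [[0.549, 0.1138, 0.033], [0.5448, 0.0543, 0.033], [0.5047, 0.0564, 0.033], [0.5094, 0.1164, 0.033]] [0.52694448 0.08523874 0.033     ] [np.float64(0.0597), np.float64(0.0402), np.float64(0.0602), np.float64(0.0396)]
holes [[0.52813417 0.10139071 0.033     ]
 [0.52601963 0.06993533 0.033     ]]
seated [ 0.59102955 -0.08829365  0.033     ] [[0.6117, -0.0588, 0.033], [0.6097, -0.1193, 0.033], [0.5701, -0.1181, 0.033], [0.5726, -0.057, 0.033]]
fence [[ 0.62247092  0.25783525  0.027     ]
 [ 0.61371239 -0.05789476  0.027     ]]
bolts [[ 0.63466334  0.21050938  0.027     ]
 [ 0.63177524  0.11993273  0.027     ]
 [ 0.6286948   0.01960719  0.027     ]
 [ 0.62511776 -0.07013091  0.027     ]]
ex [ 0.99948988 -0.03193702] ang -0.031942446960674345
origin [0.56797468 0.07174305]
J blank [[-0.02034754  0.04144703]
 [-0.022645   -0.01818028]
 [-0.06280048 -0.01733366]
 [-0.05996811  0.04278061]] [-0.04144029  0.01217842]
J holes [[-0.04076704  0.02836015]
 [-0.04187591 -0.00314672]]
J seated [ 0.02815419 -0.15921877]
J fence [[ 0.04852521  0.18773772]
 [ 0.04985461 -0.12811096]]
knob/collar [[ 0.48581767  0.22645989  0.028     ]
 [ 0.4705312  -0.08938798  0.028     ]] [[-0.0870563   0.15201407]
 [-0.09224773 -0.16416089]]
1.4646499 1.4814619
```

Request:
{"fn": "move_arm", "kwargs": {
  "moves": [
    [0.3,[0.031,-0.0155,0],2],
    [0.5,[0.062,-0.031,0],4],
    [0.68,[0.093,-0.0465,0],6],
    [0.68,[0.124,-0.062,0],8],
    [0.68,[0.155,-0.0775,0],10],
    [0.68,[0.186,-0.093,0],12],
    [0.68,[0.217,-0.1085,0],14],
    [0.68,[0.248,-0.124,0],15.3]
  ]
}}

```text
t: 0.77
tool_pos: [0.3588, -0.4282, 0.2145]
orientation: [[0.999, -0.034, -0.0], [-0.034, -0.999, 0.0], [-0.0, -0.0, -1.0]]
contact_force: [-0.9, -0.8, -0.1]
gripper_width: 0.0471
```

Request:
{"fn": "move_arm", "kwargs": {
  "moves": [
    [0.68,[0.008,-0.035,0],0],
    [0.68,[0.016,-0.07,0],0],
    [0.68,[0.024,-0.105,0],0],
    [0.68,[0.032,-0.14,0],0],
    [0.68,[0.04,-0.175,0],0],
    [0.68,[0.048,-0.21,0],0],
    [0.68,[0.056,-0.245,0],0],
    [0.68,[0.064,-0.28,0],0]
  ]
}}

```text
t: 1.43
tool_pos: [0.4307, -0.15, 0.2146]
orientation: [[0.999, -0.032, -0.0], [-0.032, -0.999, 0.0], [-0.0, -0.0, -1.0]]
contact_force: [1.3, 1.2, 0.2]
gripper_width: 0.0305
```

Request:
{"fn": "move_arm", "kwargs": {
  "moves": [
    [0.68,[0.005,-0.035,0],0],
    [0.68,[0.01,-0.07,0],0],
    [0.68,[0.015,-0.105,0.0],0],
    [0.68,[0.02,-0.14,0.02],0],
    [0.68,[0.025,-0.175,0.05],0],
    [0.68,[0.03,-0.21,0.08],0],
    [0.68,[0.032,-0.238,0.11],0],
    [0.68,[0.032,-0.238,0.13],0]
  ]
}}

```text
t: 2.1
tool_pos: [0.4703, 0.0883, 0.083]
orientation: [[1.0, -0.03, 0.0], [-0.03, -1.0, 0.0], [0.0, -0.0, -1.0]]
contact_force: [0.6, -0.5, 0.8]
gripper_width: 0.0301
```

Request:
{"fn": "move_arm", "kwargs": {
  "moves": [
    [0.68,[0,0,0.02],0],
    [0.68,[0,0,0.04],0],
    [0.68,[0,0,0.055],0],
    [0.68,[0,0,0.061],0],
    [0.68,[0,0,0.061],0]
  ]
}}

```text
t: 2.52
tool_pos: [0.4698, 0.085, 0.0225]
orientation: [[0.999, -0.032, -0.002], [-0.032, -0.999, -0.0], [-0.002, 0.0, -1.0]]
contact_force: [-0.9, 0.5, -0.3]
gripper_width: 0.0304
```

```bash
python3 - <<'E'
from h import *
im,d=shot('side','s1')
a=im[160:270,235:335,::-1]
cv2.imwrite('pics/s1c.png',cv2.resize(a,None,fx=5.4,fy=5.4,interpolation=cv2.INTER_CUBIC))
E
```

```text
(no output)
```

View pics/s1c.png

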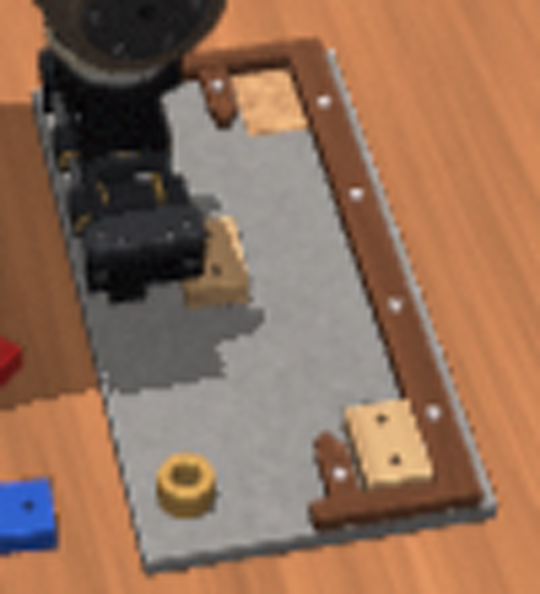

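Request:
{"fn": "move_arm", "kwargs": {
  "moves": [
    [0.68,[0.012,0,0],0],
    [0.68,[0.02,0,0],0],
    [0.68,[0.026,0,0],0],
    [0.68,[0.032,0,0],0],
    [0.68,[0.038,0,0],0],
    [0.68,[0.044,0,0],0],
    [0.68,[0.05,0,0],0],
    [0.68,[0.056,0,0],0]
  ]
}}

```text
t: 3.23
tool_pos: [0.5269, 0.0832, 0.0236]
orientation: [[0.999, -0.032, -0.0], [-0.032, -0.999, -0.0], [-0.0, 0.0, -1.0]]
contact_force: [-0.4, -0.5, 0.5]
gripper_width: 0.0302
```

Request:
{"fn": "move_arm", "kwargs": {
  "moves": [
    [0.68,[0.006,0,0],0],
    [0.68,[0.012,0,0],0],
    [0.68,[0.018,0,0],0],
    [0.68,[0.024,0,0],0],
    [0.68,[0.029,0,0],0],
    [0.68,[0.033,0,0],0],
    [0.68,[0.035,0,0],0],
    [0.68,[0.036,0,0],0]
  ]
}}

```text
t: 3.9
tool_pos: [0.5626, 0.0821, 0.0235]
orientation: [[0.999, -0.032, -0.0], [-0.032, -0.999, -0.0], [-0.0, 0.0, -1.0]]
contact_force: [-0.2, 0.4, 0.0]
gripper_width: 0.0306
```

```bash
python3 - <<'E'
from h import *
im,d=shot('side','s2')
a=im[160:270,235:335,::-1]
cv2.imwrite('pics/s2c.png',cv2.resize(a,None,fx=5.4,fy=5.4,interpolation=cv2.INTER_CUBIC))
E
```

```text
(no output)
```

View pics/s2c.png

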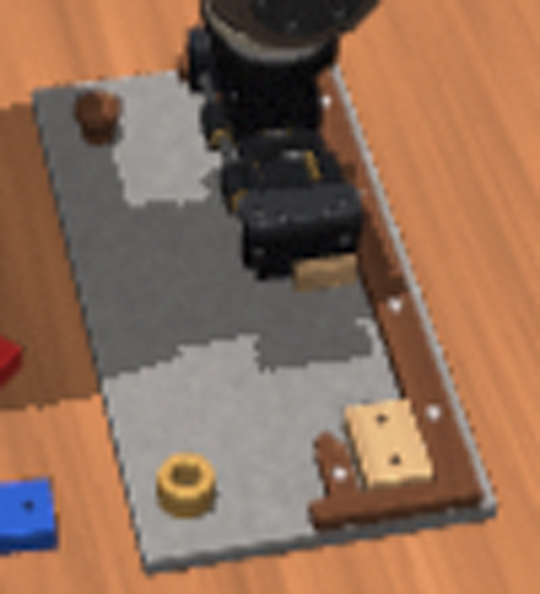

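Near flush; advance 1 mm per row until the force rises.

Request:
{"fn": "move_arm", "kwargs": {
  "moves": [
    [0.68,[0.001,0,0],0],
    [0.68,[0.002,0,0],0],
    [0.68,[0.003,0,0],0],
    [0.68,[0.004,0,0],0]
  ]
}}

```text
t: 4.28
tool_pos: [0.5659, 0.082, 0.0236]
orientation: [[0.999, -0.032, -0.001], [-0.032, -0.999, -0.0], [-0.001, 0.0, -1.0]]
contact_force: [-6.4, 0.4, 4.2]
gripper_width: 0.0305
```

Request:
{"fn": "move_arm", "kwargs": {
  "moves": [
    [0.68,[0.001,0,0],0],
    [0.68,[0.0015,0,0],0],
    [0.68,[0.0015,0,0],0],
    [0.68,[0.0015,0,0],0]
  ]
}}

```text
t: 4.62
tool_pos: [0.5659, 0.082, 0.0235]
orientation: [[0.999, -0.032, -0.004], [-0.032, -0.999, -0.0], [-0.004, 0.0, -1.0]]
contact_force: [-9.4, 0.5, 6.9]
gripper_width: 0.0309
```

Request:
{"fn": "move_arm", "kwargs": {
  "moves": [
    [0.68,[-0.005,0,0],0],
    [0.68,[-0.015,0,0],0],
    [0.68,[-0.02,0,-0.03],0],
    [0.9,[-0.02,0,-0.06],0],
    [1,[-0.02,0.03,-0.08],0],
    [1,[-0.02,0.06,-0.09],0],
    [1,[-0.05,0.065,-0.1],0],
    [1,[-0.08,0.065,-0.1],0]
  ]
}}

```text
t: 5.28
tool_pos: [0.4859, 0.018, 0.125]
orientation: [[0.999, -0.034, 0.004], [-0.034, -0.999, -0.001], [0.004, 0.0, -1.0]]
contact_force: [-0.1, 0.5, -0.4]
gripper_width: 0.0029
```

```bash
python3 - <<'E'
from h import *
for n,sl in (('side',np.s_[160:270,235:335]),('top',np.s_[145:240,175:345])):
    im,d=shot(n,n+'3'); f=5.4 if n=='side' else 4.7
    cv2.imwrite(f'pics/{n}3c.png',cv2.resize(im[sl][:,:,::-1],None,fx=f,fy=f,interpolation=cv2.INTER_CUBIC))
E
```

```text
(no output)
```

View pics/side3c.png

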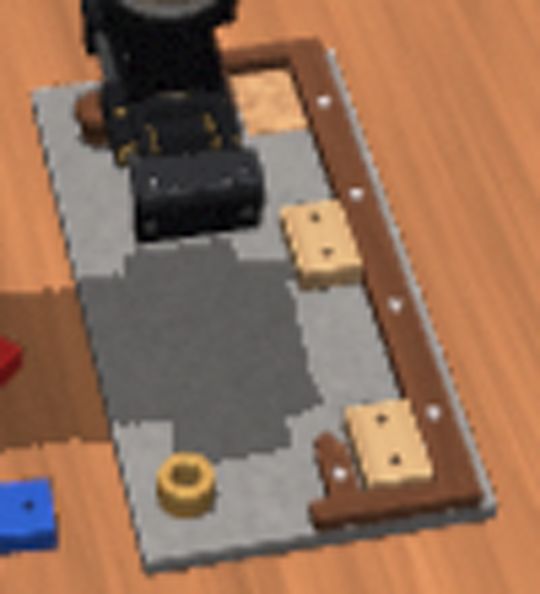

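View pics/top3c.png

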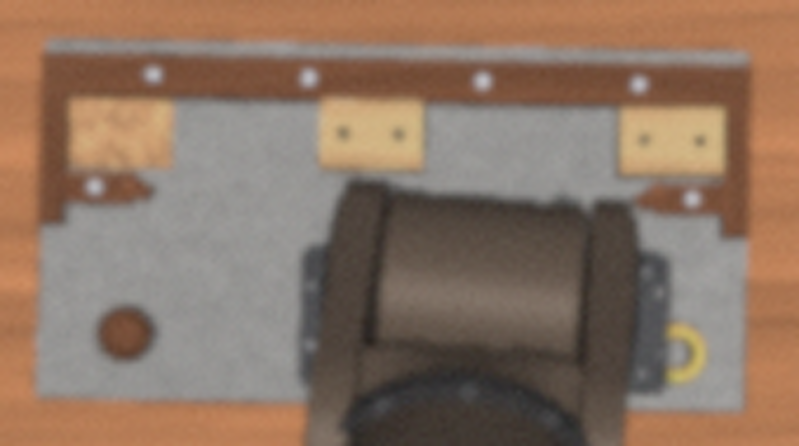

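Request:
{"fn": "move_arm", "kwargs": {
  "moves": [
    [1,[0.035,0,0],0],
    [1,[0.07,0,0],0],
    [1,[0.1,0,0.01],0],
    [1,[0.106,0,0.04],0],
    [1,[0.106,0,0.07],0],
    [1,[0.106,0,0.09],0],
    [1,[0.106,0,0.102],0],
    [1,[0.106,0,0.102],0]
  ]
}}

```text
t: 6.05
tool_pos: [0.5907, 0.0163, 0.0193]
orientation: [[0.999, -0.032, -0.003], [-0.032, -0.999, 0.0], [-0.003, -0.0, -1.0]]
contact_force: [-1.0, 0.7, -0.9]
gripper_width: 0.0004
```

```bash
python3 - <<'E'
from h import *
for n,sl in (('side',np.s_[160:270,235:335]),):
    im,d=shot(n,n+'4'); f=5.4
    cv2.imwrite(f'pics/{n}4c.png',cv2.resize(im[sl][:,:,::-1],None,fx=f,fy=f,interpolation=cv2.INTER_CUBIC))
E
```

```text
(no output)
```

View pics/side4c.png

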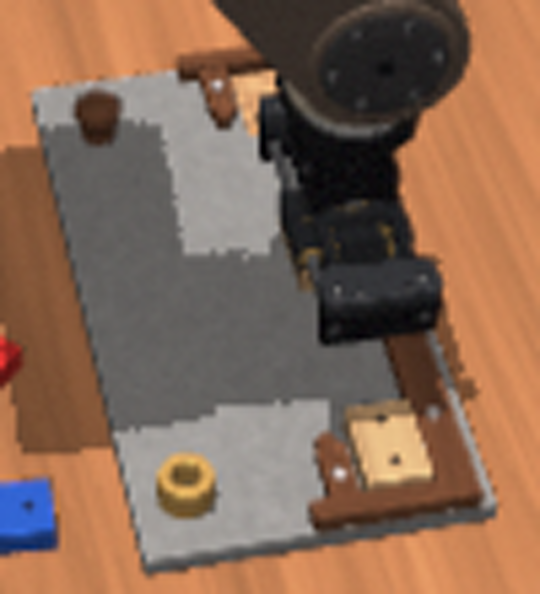

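Request:
{"fn": "move_arm", "kwargs": {
  "moves": [
    [1,[0,-0.01,-0.002],0],
    [1,[0,-0.018,-0.003],0],
    [1,[0,-0.025,-0.003],0],
    [1,[0,-0.032,-0.003],0],
    [1,[0,-0.039,-0.003],0],
    [1,[0.0005,-0.046,-0.003],0],
    [1,[0.0005,-0.053,-0.003],0],
    [1,[0.0005,-0.06,-0.003],0]
  ]
}}

```text
t: 6.77
tool_pos: [0.5942, 0.0764, 0.025]
orientation: [[0.999, -0.032, 0.0], [-0.032, -0.999, -0.001], [0.0, 0.001, -1.0]]
contact_force: [-2.1, -4.9, 6.1]
gripper_width: 0.0003
```

Request:
{"fn": "move_arm", "kwargs": {
  "moves": [
    [1,[0,-0.007,0],0],
    [1,[0,-0.014,0],0],
    [1,[0,-0.021,0],0],
    [1,[0,-0.028,0],0],
    [1,[0.0005,-0.035,0],0],
    [1,[0.0005,-0.042,0],0],
    [1,[0.0005,-0.049,0],0],
    [1,[0.0005,-0.05,0],0]
  ]
}}

```text
t: 7.43
tool_pos: [0.596, 0.1267, 0.025]
orientation: [[1.0, -0.031, -0.001], [-0.031, -1.0, -0.001], [-0.001, 0.001, -1.0]]
contact_force: [-3.9, -6.2, 7.4]
gripper_width: 0.0
```

```bash
python3 - <<'E'
from h import *
for n,sl in (('side',np.s_[150:260,235:335]),('top',np.s_[145:240,175:345])):
    im,d=shot(n,n+'5'); f=5.4 if n=='side' else 4.7
    cv2.imwrite(f'pics/{n}5c.png',cv2.resize(im[sl][:,:,::-1],None,fx=f,fy=f,interpolation=cv2.INTER_CUBIC))
E
```

```text
(no output)
```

View pics/side5c.png

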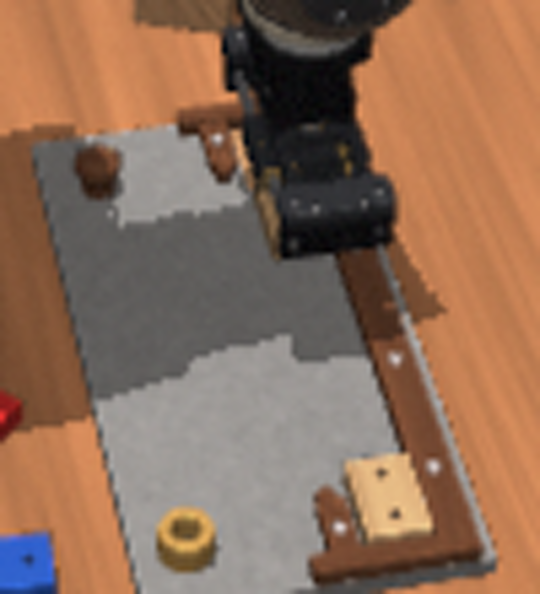

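View pics/top5c.png

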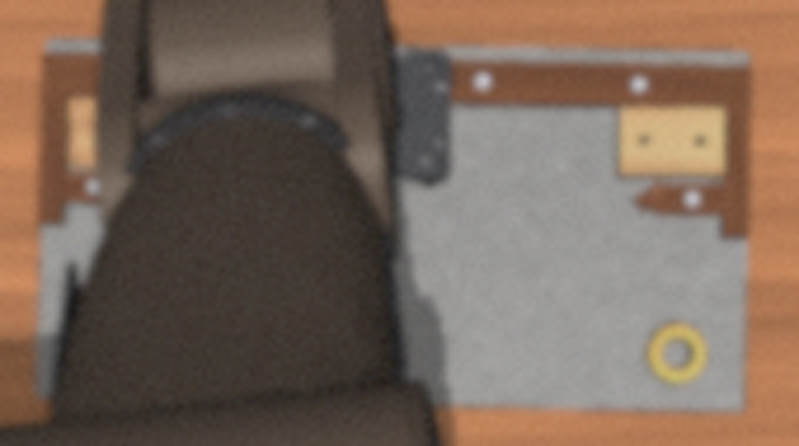

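Request:
{"fn": "move_arm", "kwargs": {
  "moves": [
    [1,[0,-0.006,0],0],
    [1,[0,-0.012,0],0],
    [1,[0,-0.018,0],0],
    [1,[0,-0.024,0],0],
    [1,[0,-0.03,0],0],
    [1,[0,-0.036,0],0],
    [1,[0,-0.042,0],0],
    [1,[0,-0.045,0],0]
  ]
}}

```text
t: 8.2
tool_pos: [0.5976, 0.1714, 0.0248]
orientation: [[0.999, -0.032, -0.0], [-0.032, -0.999, -0.001], [-0.0, 0.001, -1.0]]
contact_force: [-1.5, -4.9, 6.2]
gripper_width: 0.0005
```

```bash
python3 - <<'E'
from h import *
for n,sl in (('side',np.s_[130:240,235:335]),):
    im,d=shot(n,n+'6'); f=5.4
    cv2.imwrite(f'pics/{n}6c.png',cv2.resize(im[sl][:,:,::-1],None,fx=f,fy=f,interpolation=cv2.INTER_CUBIC))
E
```

```text
(no output)
```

View pics/side6c.png

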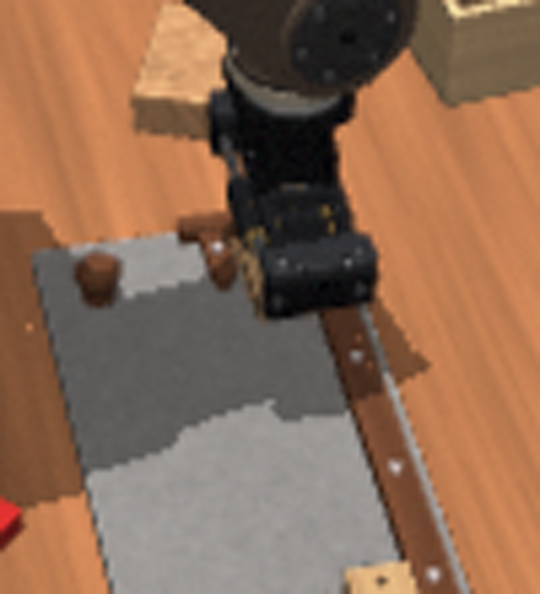

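Request:
{"fn": "move_arm", "kwargs": {
  "moves": [
    [1,[0,-0.003,0],0],
    [1,[0,-0.006,0],0],
    [1,[0,-0.009,0],0],
    [1,[0,-0.011,0],0],
    [1,[0,-0.013,0],0],
    [1,[0,-0.014,0],0],
    [1,[0,-0.015,0],0]
  ]
}}

```text
t: 8.83
tool_pos: [0.5981, 0.1859, 0.0248]
orientation: [[0.999, -0.032, -0.0], [-0.032, -0.999, -0.001], [-0.0, 0.001, -1.0]]
contact_force: [-2.1, -4.7, 6.0]
gripper_width: 0.0005
```

Request:
{"fn": "move_arm", "kwargs": {
  "moves": [
    [1,[0,-0.001,0],0],
    [1,[0,-0.002,0],0],
    [1,[0,-0.002,0],0]
  ]
}}

```text
t: 9.08
tool_pos: [0.5981, 0.188, 0.0248]
orientation: [[0.999, -0.032, -0.0], [-0.032, -0.999, -0.0], [-0.0, 0.0, -1.0]]
contact_force: [-1.9, -3.1, 4.7]
gripper_width: 0.0005
```

Request:
{"fn": "move_arm", "kwargs": {
  "moves": [
    [1,[0,-0.001,0],0],
    [1,[0,-0.002,0],0],
    [1,[0,-0.002,0],0]
  ]
}}

```text
t: 9.33
tool_pos: [0.5982, 0.19, 0.0248]
orientation: [[0.999, -0.032, -0.0], [-0.032, -0.999, -0.001], [-0.0, 0.001, -1.0]]
contact_force: [-2.0, -3.4, 5.4]
gripper_width: 0.0008
```

Request:
{"fn": "move_arm", "kwargs": {
  "moves": [
    [1,[0,-0.001,0],0],
    [1,[0,-0.0015,0],0],
    [1,[0,-0.0015,0],0]
  ]
}}

```text
t: 9.58
tool_pos: [0.5982, 0.1914, 0.0248]
orientation: [[0.999, -0.032, -0.0], [-0.032, -0.999, -0.001], [-0.0, 0.001, -1.0]]
contact_force: [-2.1, -3.9, 5.9]
gripper_width: 0.0006
```

Request:
{"fn": "move_arm", "kwargs": {
  "moves": [
    [1,[0,-0.001,0],0],
    [1,[0,-0.002,0],0],
    [1,[0,-0.002,0],0]
  ]
}}

```text
t: 9.83
tool_pos: [0.5983, 0.1935, 0.0248]
orientation: [[0.999, -0.032, -0.0], [-0.032, -0.999, -0.001], [-0.0, 0.001, -1.0]]
contact_force: [-2.2, -3.4, 5.4]
gripper_width: 0.0004
```

```bash
python3 - <<'E'
from h import *
for n,sl in (('side',np.s_[130:240,235:335]),('top',np.s_[145:240,175:345])):
    im,d=shot(n,n+'7'); f=5.4 if n=='side' else 4.7
    cv2.imwrite(f'pics/{n}7c.png',cv2.resize(im[sl][:,:,::-1],None,fx=f,fy=f,interpolation=cv2.INTER_CUBIC))
print(bot.get_obs()['contact_force'])
E
```

```text
[-2.68326574 -4.17056756  4.76600148]
```

View pics/side7c.png

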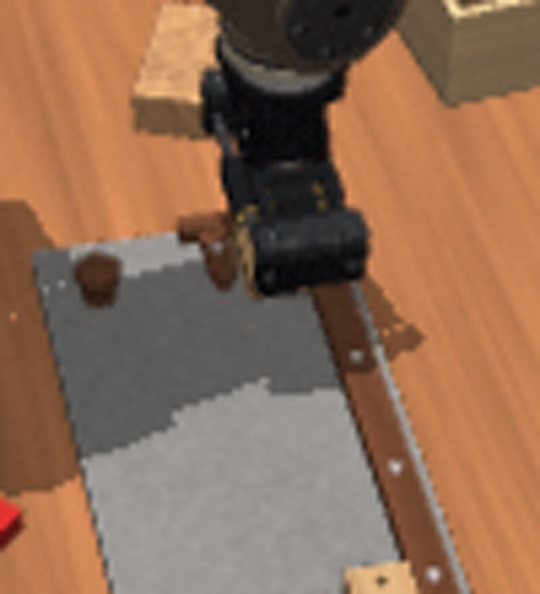

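View pics/top7c.png

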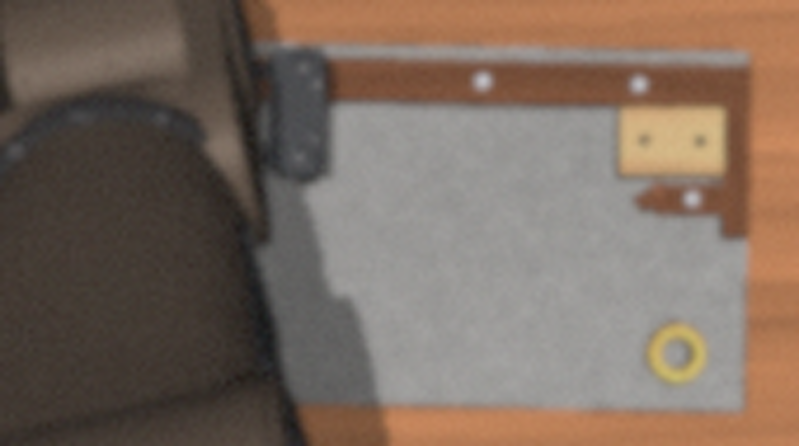

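Request:
{"fn": "move_arm", "kwargs": {
  "moves": [
    [1,[0,-0.001,0],0],
    [1,[0,-0.002,0],0],
    [1,[0,-0.002,0],0]
  ]
}}

```text
t: 10.18
tool_pos: [0.5984, 0.1955, 0.0248]
orientation: [[0.999, -0.032, -0.0], [-0.032, -0.999, -0.0], [-0.0, 0.0, -1.0]]
contact_force: [-2.5, -4.0, 6.2]
gripper_width: 0.0006
```

Request:
{"fn": "move_arm", "kwargs": {
  "moves": [
    [1,[0,-0.001,0],0],
    [1,[0,-0.002,0],0],
    [1,[0,-0.002,0],0]
  ]
}}

```text
t: 10.43
tool_pos: [0.5984, 0.1969, 0.0248]
orientation: [[0.999, -0.032, -0.001], [-0.032, -0.999, -0.001], [-0.001, 0.001, -1.0]]
contact_force: [-1.7, -7.5, 5.1]
gripper_width: 0.0005
```

Force is rising and the TCP is lagging; one more small step to confirm the stop.

Request:
{"fn": "move_arm", "kwargs": {
  "moves": [
    [1,[0,-0.001,0],0],
    [1,[0,-0.002,0],0],
    [1,[0,-0.002,0],0]
  ]
}}

```text
t: 10.68
tool_pos: [0.5984, 0.1971, 0.0248]
orientation: [[0.999, -0.032, -0.002], [-0.032, -0.999, -0.003], [-0.001, 0.003, -1.0]]
contact_force: [-2.1, -21.1, 8.3]
gripper_width: 0.0002
```

Request:
{"fn": "move_arm", "kwargs": {
  "moves": [
    [1,[0,0.003,0],0],
    [1,[0,0.01,0],0],
    [1,[0,0.03,0],0],
    [1,[-0.01,0.05,-0.03],0],
    [1,[-0.03,0.07,-0.06],0],
    [1,[-0.05,0.1,-0.08],0],
    [1,[-0.06,0.135,-0.09],0],
    [1,[-0.07,0.17,-0.1],0]
  ]
}}

```text
t: 11.35
tool_pos: [0.5224, 0.0311, 0.1257]
orientation: [[1.0, -0.031, 0.001], [-0.031, -1.0, 0.0], [0.001, -0.0, -1.0]]
contact_force: [0.8, -0.3, 0.1]
gripper_width: 0.0007
```

Request:
{"fn": "move_arm", "kwargs": {
  "moves": [
    [1,[0,0.03,-0.02],0],
    [1,[-0.01,0.06,-0.04],0],
    [1,[-0.02,0.09,-0.05],0],
    [1,[-0.03,0.12,-0.05],0],
    [1,[-0.03,0.12,-0.05],0]
  ]
}}

```text
t: 11.77
tool_pos: [0.4883, -0.0907, 0.1753]
orientation: [[0.999, -0.035, 0.001], [-0.035, -0.999, -0.001], [0.001, 0.001, -1.0]]
contact_force: [1.0, 0.4, 0.4]
gripper_width: 0.0003
```

```bash
python3 - <<'E'
from h import *
for n,sl in (('side',np.s_[160:270,235:335]),('top',np.s_[145:240,175:345])):
    im,d=shot(n,n+'8'); f=5.4 if n=='side' else 4.7
    cv2.imwrite(f'pics/{n}8c.png',cv2.resize(im[sl][:,:,::-1],None,fx=f,fy=f,interpolation=cv2.INTER_CUBIC))
print(bot.get_obs()['contact_force'])
E
```

```text
[0.53454718 0.84232494 0.36114789]
```

View pics/side8c.png

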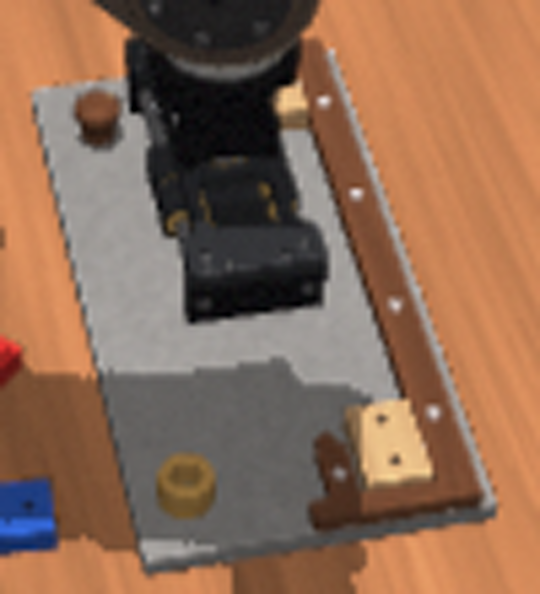

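View pics/top8c.png

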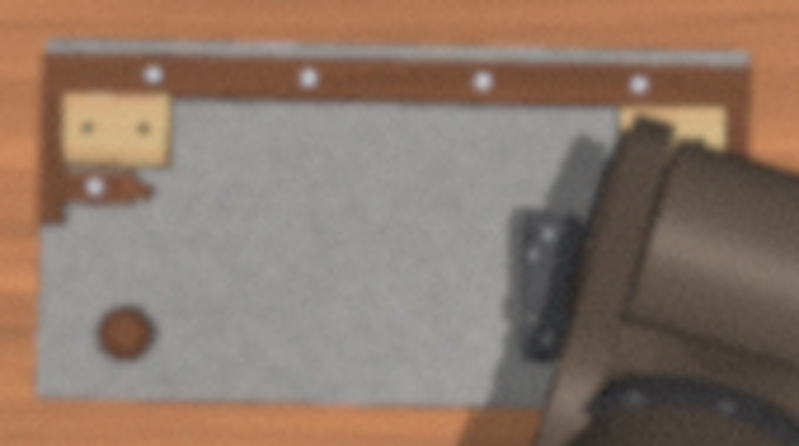

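```bash
python3 - <<'E'
from h import *
f=4.7;off=(175,145);P=lambda pts,z:c2w('top',pts,z,off,f)
k=P([(63,92),(171,96),(169,168),(62,164)],.033);s=P([(620,107),(726,109),(725,178),(618,175)],.033)
h=P([(87,127),(144,129)],.033);hs=P([(644,140),(700,142)],.033)
print(k.mean(0),h.mean(0),hs.mean(0),np.linalg.norm(k.mean(0)-s.mean(0)),np.linalg.norm(h.mean(0)-hs.mean(0)))
v=h[0]-h[1];w=h.mean(0)-hs.mean(0);print(np.arctan2(v[0],v[1]),np.arctan2(w[0],w[1]))
E
```

```text
[0.6022585  0.23033178 0.033     ] [0.60340485 0.23076492 0.033     ] [ 0.59173829 -0.08817776  0.033     ] 0.3188232384586341 0.31915598334311984
0.047480832686930964 0.03656257518333094
```

```bash
python3 - <<'E'
from h import *
print(bot.sign_off())
E
```

```text
the job is handed in; nothing more can be done
None
```

The loose blank is home in the empty left (+y) pocket, and I handed the job in at about 12 s of the 45 s allowed.

**What I did:** I pushed the blank flat against the fence with two spread fingertips. Then I closed the fingers and slid it along the fence until the end stop held it: the finger stopped advancing and the force rose to about 21 N. I backed off straight and lifted clear.

**Last checks:**
- **Flush before the slide:** both camera views showed the blank against the fence, still about 150 mm short of home.
- **Fully home:** the final top view put its centre 319 mm from the seated blank's, against 320 mm expected if both are home. The hole line was within about 0.02 rad of the fence direction, which is close to the measuring error.
- **Seated blank, knob and collar:** they looked unmoved. In the last top view the arm covered part of the seated blank and the collar, but the side view showed both in place. I did not check the things on the bench again at the end.
- **Robot clear:** the contact force was about 1 N, which is sensor noise.

**What disagreed:**
- The finger travelled about 6 mm further than I had worked out before meeting the end stop. I had probably taken the closed fingers to be thicker than they are.
- An upward force of 5–8 N showed on the fingers during the slide. That means they were pressing the blank lightly down, not lifting it.

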